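# Clear the spoon, click the steam cooker shut, switch it on

### The arm

A 6-joint arm with a two-finger parallel gripper is mounted at the origin on a cart in front of the work surface, level with it; the furniture and walls round the work are solid. World frame = base frame: x ahead of the robot, y to its left, z up, the work surface at z = 0. Lengths are in m, angles in degrees, forces in N, time in s.
With the tool pointing down it reaches from about 0.375 to 0.9 m from the base axis. Payload 3.1 kg.
Tool frame: the origin (TCP) lies on the centre line of the jaws, within the pads' length; the fingertips stand 17 mm ahead of it and the grasp point (between the pads) lies 2 mm behind it; z points along the fingers, y is the line along which they close (so a half turn about z gives the same grasp; the last joint's range is limited). The gripper opens to 87 mm and grips with 3 to 60 N. Pads are 19 mm wide; open, the fingers measure 117 mm over their backs; the gripper's body (75 mm by 190 mm) begins 51 mm behind the grasp point.
Start: joints at [57.84, 30.224, 82.088, -0, 67.689, -10.227], TCP at [0.233, 0.58, 0.24] pointing down, gripper open.
Joint ranges: [-176.69, 176.69], [-43.24, 126.21], [12.49, 139.97], [-82, 262], [0, 151.66], [-163.58, 163.58]. Speed limits (degrees/s): [159.86, 159.86, 180, 180, 180, 180].

### API

Orientations are given as a 3x3 rotation matrix whose columns are the frame's x, y, z axes.
In Python, from rig import bot, imaging, finder gives the robot as it stands. The module is installed in compiled form; this text tells all that it offers.
- The arm moves only by the tool play_rows, never from a script. Its argument "motion" is a list that holds one entry, the list of rows, each a list of 6 numbers: the shift along the tool's x, y, z in fractions of the full range, 1 being 80 cm, then the turn, a rotation vector about the tool's x, y, z in parts of the range, where 1.0 means 90 degrees. In form: [[[dx, dy, dz, wx, wy, wz], ...]]. A call has 1 to 8 rows; each row is the pose to reach, as a shift and turn from the pose commanded when the call began, along the tool's axes at that moment; what a row does not reach only later rows make up. A row lasts 1/12 s, in which the tool goes at most 41.7 mm and 7.16 degrees, less where a joint would pass 70% of its speed; a pose out of reach is approached as far as the arm can. No shift or turn number may pass 1 either way. A call with a gripper value outside its range is refused whole. "fingers" is the finger opening in m, from 0 to 0.087, set as the call begins (left out, the last holds). The fingers move at their own pace and stop on an object; the grip force is fixed at half the most. Time passes only in rows, so rows that repeat a pose let the fingers close. It gives the time, the measured TCP pose, the force, the opening and the grip force at its end, in the units of the state.
- bot.read_state(): the state, without advancing time (a new reading comes with each control period).
- imaging.capture(name): name is "side" or "top" or "wrist"; returns a dict with "frame" (384x512x3 uint8, red, green, blue), "camera_matrix" (3x3 intrinsics, pixels), "R" (3x3) and "t" (3): a world point X has camera coordinates R X + t. Camera axes: x right, y down, z forward; pixel columns grow to the right and rows downward; lengths in m; the calibration is good to about 2 mm. A picture is of the moment at which its call begins. There is no depth.
- bot.hand_in(): hands the job in; it is judged then, once.
Trained networks look in the newest picture that a camera, given by its name, has taken for a name from the list of things; names that differ only in an ending like _2 or _b are one class to them, and where a whole thing is asked for, a point or a joint stands for the part that bears it (a point fixed in the world has none). Each returns a list of dicts, best first, with "confidence" (0 to 1); they miss things now and then, are a little off and sometimes report something else, mostly with a low value. They report only what shows in the picture. A call takes as long as a camera call.
- finder.recognise(camera, name): "at" ([x, y, z] in m, in world coordinates, good to about 4 mm: the middle of the surface that is visible of it).
- finder.outline_of(camera, name): "pixels" (384x512 bool, what is visible of it).
The state is a dict: "time_s": time; "joint_positions": joint angles; "qvel": joint speeds; "tau": joint torques, N m; "position": TCP position; "tcp_rot": TCP orientation; "force": force on the tool from outside, world axes, zero at the start; "moment": the same for the moment, N m; "opening": opening from 0.0 (shut) to 1.0 (fully open); "grasp_force": force on a finger pad.
Only numpy, scipy, OpenCV 4.12 (cv2) and the standard library are available. Lean on these libraries where they do the work, as an engineer would, in place of code of your own. Each camera call takes 0.05 s, during which the arm holds its last target. There are 200 camera calls.

### The job

The eggs are in the small steam cooker, but the wooden spoon still lies across its open rim. Lay the spoon on its pale wooden rest, bowl in the round dish and handle along the tongue; then swing the sprung lid shut and press it until its catch snaps and holds by itself, and last push the cook lever on the cooker's front fully down. Do not shift or tip the mug, the jars, the bottle, the glass or the pepper mill standing around, and leave the rest about where it stands.

Things in the scene. Friction and masses are not known exactly. Their poses are not given: they have to be found in the camera images.
- cooker: Small round white electric steam cooker with brown eggs in it; it cannot be shoved. Origin under its centre; front (console, lever, catch) faces its own -x, lid hinge at its +x side, away from the robot. Shell radius 100 mm (109 mm over grips at +y and -y), 14 mm wall, open rim at z = 138 mm. Console 96 mm wide, 97 mm high, front face at x = -137 mm. Catch: see cooker_rim.
- cooker_rim (a point): Centre of the open rim, 138 mm above the cooker's origin, same axes. The catch, a sprung steel hook 26 mm wide, stands outside the rim at the front: x = -105 to -112 mm, its top 5 mm above the rim. Hinge ears at the back reach x = 119 mm, 13 mm above the rim.
- cooker_lid (a joint): Lid angle, rad: 0 shut, growing as it opens (limit 1.3; starts 0.95 to 1.25). A balancing spring and friction keep it about where it is when open; near shut the spring lifts it with about 2 N at the pad. The catch resists from about 0.06 rad and snaps over at about 0.03: 7 to 12 N straight down on the pad. It then holds the lid below 0.012. An unlatched lid springs up again.
- lid_hinge (a point): Middle of the lid's hinge line: x = 105 mm, z = 142 mm in the cooker's frame; the line is the cooker's y axis. This frame turns with the lid: its -x runs along the lid to the front edge. In it the lid is a white dome 201 mm across, centred 105 mm from the hinge, underside z = -3 mm, top z = 10 mm at the edge to 28 mm in the middle (grey vent to 32 mm).
- lid_pad (a point): Centre of the top face of the grey thumb pad (30 mm along x, 56 mm wide, flat) on the lid's front edge: 190 mm from the hinge line and 22 mm above it in the lid's frame; the pad ends 205 mm from the hinge. Push the lid over here from behind, and press it down here. With the lid shut it is 164 mm above the cooker's base.
- cook_lever (a joint): Angle of the cook lever, rad: 0 up (start), 0.5 fully down (limit). It takes 2 to 3 N and stays where it is left.
- lever_tip (a point): Point to press on top of the black cook lever, a paddle 28 mm wide that sticks out 42 mm from the console's front, hinged at x = -136 mm, z = 78 mm in the cooker's frame. The point is 31 mm out from that hinge and goes down about 16 mm, from 91 to 75 mm above the cooker's base. A hand straight above it just clears the lid and catch; leaning it back a little towards the robot helps.
- spoon: Wooden spoon, 310 mm long, about 30 to 70 g, lying flat across the cooker's rim in front of the lid. Origin at mid length on its underside; +x runs to the bowl end (155 mm), -x to the handle end, +z up. Bowl 47 mm wide, handle 10 to 15 mm wide and 11 mm thick. It balances at about x = +30 mm.
- spoon_bowl (a point): Middle of the spoon's bowl: x = +122 mm, 6 mm above the underside.
- spoon_grip (a point): Point on the spoon's handle, x = -105 mm, 6 mm above the underside, where it overhangs the cooker's +y side (left, seen from the robot), clear of the lid. 15 mm wide here: pinch it across from above.
- spoon_rest: Spoon rest of pale wood, loose, 0.45 kg: a round dish (radius 55 mm, floor 5 mm thick, rounded rim to 12 mm) with a flat tongue (58 mm wide, floor 5 mm, beads along both sides to 11 mm, 44 mm between them) that leaves the dish along the rest's -x and ends 163 mm from the dish's centre. Origin under the dish's centre. The spoon's handle sticks out past the tongue.
- rest_dish (a point): Centre of the dish's floor, 5 mm above what the rest stands on (the steel drainer lies 2 mm above the tiles); same axes as the rest.
- mug: Green and white mug, 78 x 116 mm over its handle, 101 mm high, origin under its middle; in a row of three at the right of the cooker (bystander).
- honey: Squat glass jar with black lid, 65 mm across, 86 mm high, origin under its middle; in the row at the right (bystander).
- oil_bottle: Tall square glass bottle, 61 mm wide, 268 mm high, origin under its middle; in the row at the right (bystander).
- glass: Drinking glass, 81 mm across, 91 mm high, origin under its middle; behind the cooker, to the left (bystander).
- pepper_mill: Wooden pepper mill, 58 mm across, 170 mm high, origin under its middle; behind, to the left (bystander).
- spice_jar: Small spice jar with a black cap, 41 mm across, 105 mm high, origin under its middle; close to the cooker's left side, towards its back (bystander).

How it is judged (in metres and radians):
On the way, in this order (a step that is already met when the one before it is completed fails the run):
1. the spoon lies on its rest, let go: bowl in the round dish, handle along the tongue (horizontal distance between spoon_bowl and rest_dish below 0.03 m and height (world z) of spoon_bowl below 0.03 m and height (world z) of spoon_grip below 0.035 m and angle between the x axis of spoon and the x axis of spoon_rest, either way round below 0.26 rad and contact force between each of the fingers, the arm and spoon below 0.3 N), for 0.2 s.
2. the lid is shut and its catch holds it with nothing pressing on it (value of joint cooker_lid below 0.02 rad and contact force between each of the fingers, the arm and cooker_lid below 0.3 N), for 0.3 s.
3. the cook lever is fully down (value of joint cook_lever above 0.42 rad), for 0.2 s.
At the end, for the whole second after the job is handed in: The spoon lies at rest on its rest: its bowl's middle within 30 mm of the dish's centre, its length within 15 degrees of the tongue's, both ends low (bowl under 30 mm, handle grip point under 35 mm high). The lid is latched (below 0.02 rad), the cook lever is down (above 0.42 rad) (horizontal distance between spoon_bowl and rest_dish below 0.03 m and height (world z) of spoon_bowl below 0.03 m and height (world z) of spoon_grip below 0.035 m and angle between the x axis of spoon and the x axis of spoon_rest, either way round below 0.26 rad and value of joint cooker_lid below 0.02 rad and value of joint cook_lever above 0.42 rad and linear speed of spoon below 0.02 m/s); the robot touches nothing.
It fails at once if a bystander (mug, honey jar, bottle, glass, pepper mill, spice jar) shifted more than 30 mm or tipped over (distance of any of mug, honey, oil_bottle, glass, pepper_mill, spice_jar from where it was at the start of the episode above 0.03 m or angle between any of mug, honey, oil_bottle, glass, pepper_mill, spice_jar's own z axis and vertical above 0.5 rad).
It fails at once if the spoon rest pushed more than 60 mm from its place (distance of spoon_rest from where it was at the start of the episode above 0.06 m).
It also fails if it takes over 64 s, if anything falls off the work surface, if the arm or the gripper's body presses on something with over 40 N, if the wrist force passes 120 N, or if a joint passes its speed limit or range.

## Working session

There is one attempt and no reset: what is moved stays moved. The work goes in short steps, Python scripts to look and compute and a tool call to move; the robot and the scene stay as the last step left them, time stands still between calls to the robot, and variables do not carry over. Pictures are saved under pics/ and viewed, at most 10 in all, crops included, and the job is handed in when it is done.

Besides the shell and the picture viewer there is one more tool, called after "Request:" as name(argument=value, ...), one argument or row to a line, values as JSON. play_rows: Moves the arm, as the interface text tells. Its arguments: {"type":"object","properties":{"motion":{"type":"array"},"fingers":{"type":"number"}},"required":["motion"]}

```bash
mkdir -p pics; cat > h.py <<'E'
import numpy as np, cv2
from rig import bot, imaging, finder
def cap(c,fn=None):
    d=imaging.capture(c)
    if fn: cv2.imwrite('pics/'+fn,cv2.cvtColor(d['frame'],cv2.COLOR_RGB2BGR))
    return d
def ray_z(d,uv,z):
    K,R,t=map(np.array,(d['camera_matrix'],d['R'],d['t']))
    v=R.T@np.linalg.solve(K,[uv[0],uv[1],1.]); c=-R.T@t
    return c+v*(z-c[2])/v[2]
def proj(d,X):
    K,R,t=map(np.array,(d['camera_matrix'],d['R'],d['t'])); p=K@(R@np.array(X)+t); return p[:2]/p[2]
E
python3 - <<'E'
from h import *
np.set_printoptions(precision=4,suppress=True)
s=bot.read_state(); print(s['time_s'],s['position'],s['tcp_rot'],s['force'])
D={c:cap(c,c+'0.png') for c in('top','side')}
for c in D:
    print(c,-np.array(D[c]['R']).T@np.array(D[c]['t']))
    for n in ['cooker','cooker_rim','lid_pad','lid_hinge','lever_tip','spoon','spoon_bowl','spoon_grip','spoon_rest','rest_dish','spice_jar','mug','honey','glass','pepper_mill','oil_bottle']:
        r=finder.recognise(c,n); print(n,[(np.round(q['at'],3).tolist(),round(q['confidence'],2)) for q in r[:2]])
E
```

```text
0.0 [0.2331 0.5792 0.2386] [[-0.9276  0.3735 -0.0011]
 [ 0.3735  0.9276 -0.0018]
 [ 0.0004 -0.0021 -1.    ]] [-0.1873  0.3269  0.2172]
top [ 0.3215 -0.0659  1.6726]
cooker [([0.633, -0.166, 0.112], 0.74)]
cooker_rim [([0.632, -0.168, 0.12], 0.6)]
lid_pad [([0.66, -0.145, 0.284], 0.94), ([0.76, 0.103, 0.034], 0.32)]
lid_hinge [([0.663, -0.148, 0.286], 0.83)]
lever_tip []
spoon [([0.567, -0.218, 0.152], 0.73)]
spoon_bowl [([0.57, -0.217, 0.15], 0.85), ([0.478, -0.22, 0.095], 0.66)]
spoon_grip [([0.572, -0.22, 0.148], 0.61), ([0.64, 0.189, 0.007], 0.42)]
spoon_rest [([0.642, 0.188, 0.005], 0.75)]
rest_dish [([0.639, 0.188, 0.008], 0.86)]
spice_jar [([0.621, -0.019, 0.109], 0.68)]
mug [([0.464, -0.389, 0.036], 0.68)]
honey [([0.554, -0.395, 0.08], 0.78)]
glass [([0.757, 0.107, 0.035], 0.87), ([0.461, -0.39, 0.038], 0.39)]
pepper_mill [([0.748, 0.254, 0.124], 0.58)]
oil_bottle [([0.627, -0.368, 0.195], 0.91)]
side [-0.2444 -0.2924  1.1517]
cooker [([0.629, -0.166, 0.116], 0.79)]
cooker_rim [([0.629, -0.167, 0.111], 0.8)]
lid_pad [([0.642, -0.155, 0.273], 0.56), ([0.74, 0.097, 0.06], 0.25)]
lid_hinge [([0.646, -0.153, 0.276], 0.94), ([0.63, -0.382, 0.161], 0.59)]
lever_tip [([0.63, -0.38, 0.165], 0.66), ([0.471, -0.215, 0.089], 0.49)]
spoon [([0.572, -0.205, 0.152], 0.98)]
spoon_bowl [([0.562, -0.196, 0.151], 0.91), ([0.474, -0.219, 0.088], 0.33)]
spoon_grip [([0.57, -0.199, 0.149], 0.62), ([0.465, -0.374, 0.056], 0.17)]
spoon_rest [([0.638, 0.193, 0.009], 0.66)]
rest_dish [([0.639, 0.189, 0.012], 0.91)]
spice_jar []
mug [([0.467, -0.374, 0.057], 0.74)]
honey [([0.55, -0.391, 0.087], 0.6), ([0.649, -0.151, 0.275], 0.35)]
glass [([0.742, 0.097, 0.063], 0.85)]
pepper_mill [([0.752, 0.255, 0.091], 0.8)]
oil_bottle [([0.628, -0.385, 0.162], 0.71), ([0.474, -0.22, 0.09], 0.32)]
```

```bash
python3 -c "
import cv2,numpy as np
cv2.imwrite('pics/b.png',cv2.resize(np.vstack([cv2.imread('pics/top0.png'),cv2.imread('pics/side0.png')]),(400,600)))"
```

```text
(no output)
```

View pics/top0.png

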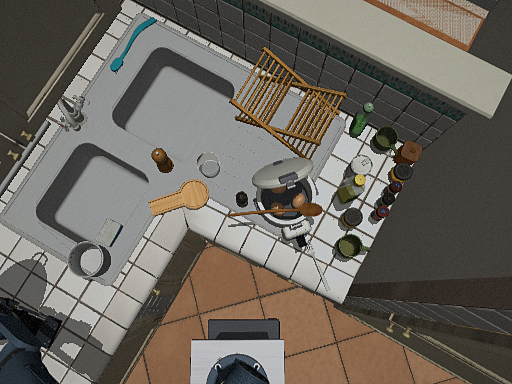

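View pics/side0.png

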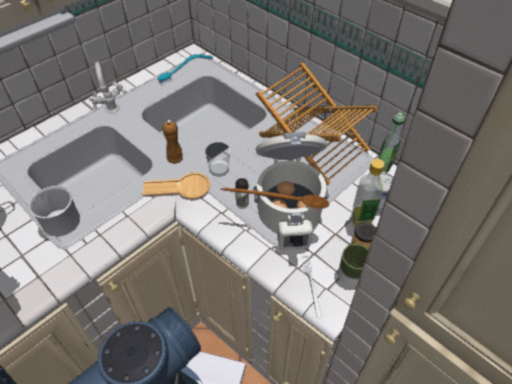

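```bash
python3 - <<'E'
from h import *
np.set_printoptions(precision=4,suppress=True)
out=[]
for c in('top','side'):
    d=cap(c); im=cv2.cvtColor(d['frame'],cv2.COLOR_RGB2BGR)
    for n,z in(('spoon',.146),('spoon_rest',.009),('lid_pad',0),('lever_tip',0),('cooker',0)):
        r=finder.outline_of(c,n)
        if not r: print(c,n,'none'); continue
        m=np.array(r[0]['pixels']); ys,xs=np.nonzero(m)
        cs,_=cv2.findContours(m.astype('u1'),cv2.RETR_EXTERNAL,cv2.CHAIN_APPROX_NONE)
        cv2.drawContours(im,cs,-1,(0,0,255) if 'sp' in n else (255,0,0),1)
        print(c,n,r[0]['confidence'],len(xs),xs.mean(),ys.mean())
        if z:
            P=np.array([ray_z(d,(x,y),z)[:2] for x,y in zip(xs,ys)]); mu=P.mean(0)
            w,V=np.linalg.eigh(np.cov((P-mu).T)); a=V[:,1]; b=V[:,0]; s=(P-mu)@a; q=(P-mu)@b
            print(' mu',mu,'dir',a,'deg',np.degrees(np.arctan2(a[1],a[0])),'ends',mu+a*s.min(),mu+a*s.max(),'len',np.ptp(s),'wid',np.ptp(q))
            # bin profile
            for lo in np.arange(s.min(),s.max(),.02):
                k=(s>=lo)&(s<lo+.02)
                if k.any(): print('   ',round(lo-s.min(),3),'w',round(np.ptp(q[k]),3),'ctr',(mu+a*s[k].mean()+b*(q[k].min()+q[k].max())/2))
    out.append(cv2.resize(im[130:290,140:360],(800,582),interpolation=cv2.INTER_CUBIC)); cv2.imwrite(f'pics/z_{c}.png',out[-1])
E
```

```text
top spoon 0.56 462 289.9805194805195 210.12121212121212
 mu [ 0.5729 -0.1767] dir [-0.0482  0.9988] deg 92.76214189608638 ends [ 0.5778 -0.2788] [0.5637 0.0139] len 0.29306838111371086 wid 0.0445931009307273
    0.0 w 0.04 ctr [ 0.5765 -0.2677]
    0.02 w 0.044 ctr [ 0.5747 -0.2487]
    0.04 w 0.044 ctr [ 0.5745 -0.2293]
    0.06 w 0.033 ctr [ 0.5761 -0.2107]
    0.08 w 0.01 ctr [ 0.5751 -0.188 ]
    0.1 w 0.008 ctr [ 0.5733 -0.1685]
    0.12 w 0.008 ctr [ 0.5734 -0.1483]
    0.14 w 0.01 ctr [ 0.5723 -0.1287]
    0.16 w 0.01 ctr [ 0.5719 -0.1099]
    0.18 w 0.008 ctr [ 0.5705 -0.0896]
    0.2 w 0.01 ctr [ 0.5686 -0.0699]
    0.22 w 0.01 ctr [ 0.566  -0.0496]
    0.24 w 0.01 ctr [ 0.5654 -0.0303]
    0.26 w 0.01 ctr [ 0.5624 -0.0096]
    0.28 w 0.007 ctr [0.5609 0.0069]
top spoon_rest 0.76 1247 181.99278267842823 197.57177225340817
 mu [0.6436 0.2011] dir [-0.3245  0.9459] deg 108.93681681408577 ends [0.6758 0.1072] [0.6049 0.314 ] len 0.21853288015831826 wid 0.10885510260066103
    0.0 w 0.082 ctr [0.6713 0.1182]
    0.02 w 0.102 ctr [0.666  0.1361]
    0.04 w 0.109 ctr [0.6598 0.154
[... 1320 characters left out ...]
6024097
 mu [0.6423 0.2016] dir [-0.3262  0.9453] deg 109.03805987262868 ends [0.675  0.1069] [0.604  0.3127] len 0.2177359504388255 wid 0.11322239756936062
    0.0 w 0.082 ctr [0.6714 0.1188]
    0.02 w 0.104 ctr [0.6649 0.1364]
    0.04 w 0.113 ctr [0.6601 0.1551]
    0.06 w 0.112 ctr [0.6544 0.1734]
    0.08 w 0.099 ctr [0.6474 0.1914]
    0.1 w 0.061 ctr [0.6399 0.211 ]
    0.12 w 0.065 ctr [0.6329 0.23  ]
    0.14 w 0.065 ctr [0.6273 0.249 ]
    0.16 w 0.061 ctr [0.6206 0.2682]
    0.18 w 0.065 ctr [0.6135 0.2869]
    0.2 w 0.061 ctr [0.6066 0.3042]
side lid_pad 0.73 1450 291.03793103448277 145.79724137931035
side lever_tip none
side cooker 0.76 6019 289.6662236251869 187.30021598272137
```

View pics/z_top.png

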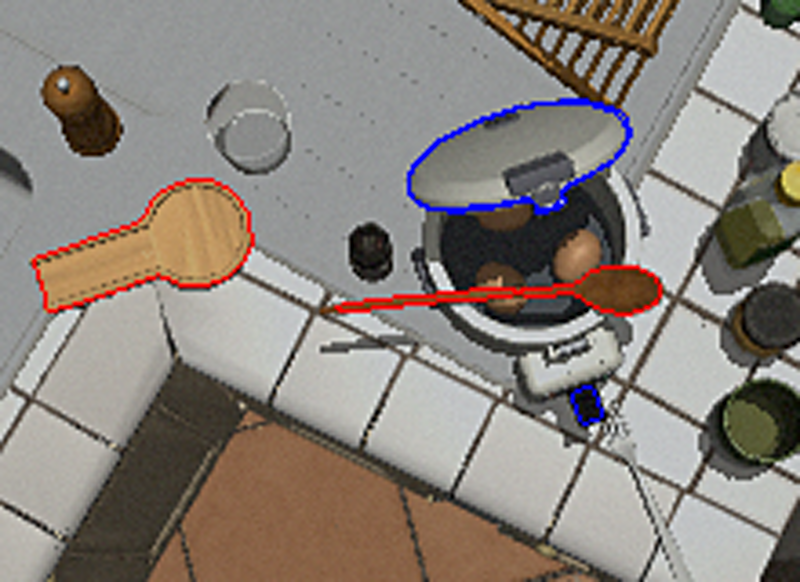

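View pics/z_side.png

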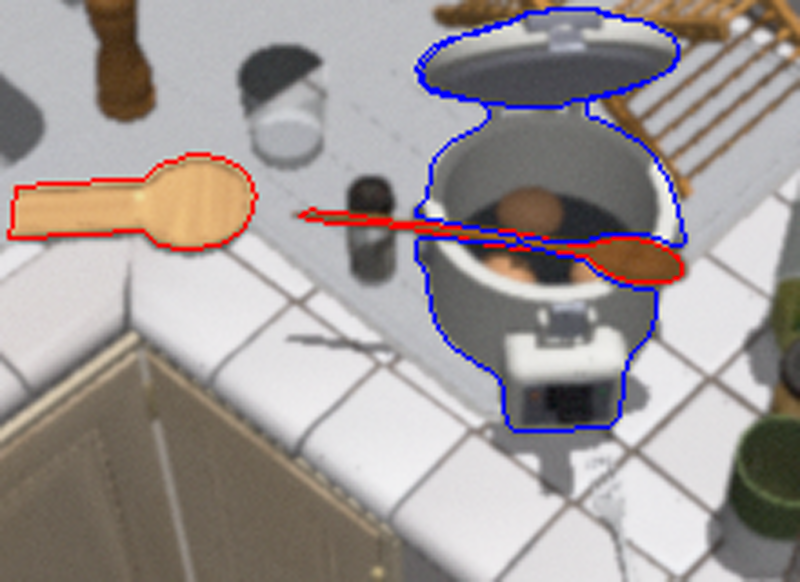

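```bash
cat >> h.py <<'E'
from scipy.spatial.transform import Rotation as Ro
def R_of(head,tilt=0.):
    # tool y heading (deg), z down; tilt>0 about tool y
    a=np.radians(head); y=np.array([np.cos(a),np.sin(a),0]); z=np.array([0,0,-1.]); x=np.cross(y,z)
    return np.c_[x,y,z]@Ro.from_euler('y',tilt,degrees=True).as_matrix()
def row(p,Rt,p0,R0):
    d=R0.T@(np.array(p)-p0); w=Ro.from_matrix(R0.T@Rt).as_rotvec(degrees=True)
    return np.r_[d.round(4),w.round(1)].tolist()
def rows(*targets):
    s=bot.read_state(); p0=np.array(s['position']); R0=np.array(s['tcp_rot'])
    for p,h,t in targets: print(row(p,R_of(h,t),p0,R0))
E
python3 - <<'E'
from h import *
rows(([.5645,-.024,.24],4.7,0))
E
```

```text
[-0.5327, -0.4364, -0.0005, -0.0, -0.0, 63.4]
```

The manual's scale: shifts go in shares of 80 cm and turns go in shares of 90 degrees. Converting my numbers, -0.5327 m / 0.8 = -0.6659, -0.4364 m / 0.8 = -0.5455, 63.4 degrees / 90 = 0.7044.

Request:
play_rows(
  motion=[
    [[-0.6659,-0.5455,-0.0006,0,0,0.7044],[-0.6659,-0.5455,-0.0006,0,0,0.7044],[-0.6659,-0.5455,-0.0006,0,0,0.7044],[-0.6659,-0.5455,-0.0006,0,0,0.7044],[-0.6659,-0.5455,-0.0006,0,0,0.7044],[-0.6659,-0.5455,-0.0006,0,0,0.7044],[-0.6659,-0.5455,-0.0006,0,0,0.7044],[-0.6659,-0.5455,-0.0006,0,0,0.7044]],
  ],
  fingers=0.045,
)

```text
time_s: 2.97
position: [0.3943, 0.2858, 0.2401]
tcp_rot: [[-0.181, 0.983, 0.001], [0.983, 0.181, 0.0], [0.0, 0.001, -1.0]]
force: [0.6, 0.7, 0.1]
opening: 0.539
grasp_force: 0.0
```

```bash
python3 - <<'E'
from h import *
s=bot.read_state();print(s['time_s'],s['position'],s['opening'])
rows(([.5645,-.024,.24],4.7,0))
E
```

```text
2.9667 [0.3943432  0.28578334 0.24009115] 0.5387535972062755
[-0.3355, 0.1112, 0.0001, 0.0, -0.0, 5.7]
```

Scaled: -0.3355 m / 0.8 = -0.4194, 0.1112 m / 0.8 = 0.139, 5.7 degrees / 90 = 0.0633.

Request:
play_rows(
  motion=[
    [[-0.4194,0.139,0,0,0,0.0633],[-0.4194,0.139,0,0,0,0.0633],[-0.4194,0.139,0,0,0,0.0633],[-0.4194,0.139,0,0,0,0.0633],[-0.4194,0.139,0,0,0,0.0633],[-0.4194,0.139,0,0,0,0.0633],[-0.4194,0.139,0,0,0,0.0633],[-0.4194,0.139,0,0,0,0.0633]],
  ],
)

```text
time_s: 3.63
position: [0.5566, -0.0058, 0.24]
tcp_rot: [[-0.088, 0.996, 0.0], [0.996, 0.088, 0.0], [0.0, 0.0, -1.0]]
force: [0.8, 0.9, 0.1]
opening: 0.518
grasp_force: 0.0
```

```bash
python3 - <<'E'
from h import *
np.set_printoptions(precision=4,suppress=True)
d=cap('wrist','w1.png')
print(-np.array(d['R']).T@np.array(d['t']))
for n,z in(('spoon',.146),):
    r=finder.outline_of('wrist',n)
    if r:
        m=np.array(r[0]['pixels']);ys,xs=np.nonzero(m)
        P=np.array([ray_z(d,(x,y),z)[:2] for x,y in zip(xs,ys)])
        for lo in np.arange(P[:,1].min(),P[:,1].max(),.02):
            k=(P[:,1]>=lo)&(P[:,1]<lo+.02); q=P[k]; print(round(lo,3),q[:,0].min(),q[:,0].max(),k.sum())
        print(P[:,1].max())
for n in('spoon_grip','spice_jar','cooker_rim','lever_tip','lid_pad'):
    print(n,[(np.round(q['at'],3).tolist(),round(q['confidence'],2)) for q in finder.recognise('wrist',n)[:2]])
rows(([.5645,-.024,.153],4.7,0))
E
```

```text
[0.5516 0.0625 0.3857]
-0.101 0.5639925028861913 0.5763489883189266 244
-0.081 0.5636344160279388 0.5739201454672014 77
-0.061 0.5604478885228817 0.5703681230061314 65
-0.041 0.5578037025608028 0.5699987015072233 272
-0.021 0.5560213677231024 0.5680148307582026 296
-0.001 0.5545907084923622 0.5660237626477912 281
0.019 0.5550537876536982 0.5615828256960456 50
0.024546426263526176
spoon_grip [([0.559, -0.016, 0.151], 0.6)]
spice_jar [([0.624, -0.012, 0.106], 0.89)]
cooker_rim [([0.579, -0.098, 0.084], 0.95)]
lever_tip []
lid_pad [([0.56, -0.024, 0.152], 0.43)]
[-0.0224, 0.0078, 0.0866, -0.1, -0.0, 0.4]
```

View pics/w1.png

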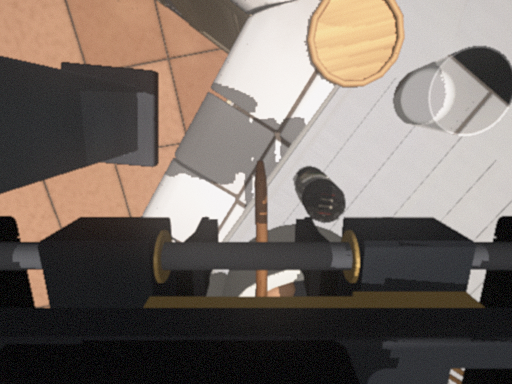

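Scaled: 0.086 m / 0.8 = 0.1075, -0.0224 m / 0.8 = -0.028, 0.4 degrees / 90 = 0.0044.

Request:
play_rows(
  motion=[
    [[-0.028,0.0079,0,0,0,0.0044],[-0.028,0.0079,0.0375,0,0,0.0044],[-0.028,0.0079,0.075,0,0,0.0044],[-0.028,0.0079,0.1075,0,0,0.0044],[-0.028,0.0079,0.1075,0,0,0.0044],[-0.028,0.0079,0.1075,0,0,0.0044],[-0.028,0.0079,0.1075,0,0,0.0044]],
  ],
)

```text
time_s: 4.57
position: [0.5647, -0.0247, 0.155]
tcp_rot: [[-0.083, 0.997, 0.002], [0.997, 0.083, -0.0], [-0.001, 0.002, -1.0]]
force: [-0.2, 0.2, 0.8]
opening: 0.515
grasp_force: 0.0
```

Request:
play_rows(
  motion=[
    [[0,0,0,0,0,0],[0,0,0,0,0,0],[0,0,0,0,0,0],[0,0,0,0,0,0],[0,0,0,0,0,0],[0,0,0,0,0,0]],
  ],
  fingers=0.0,
)

```text
time_s: 5.07
position: [0.5643, -0.0252, 0.1543]
tcp_rot: [[-0.082, 0.997, 0.001], [0.997, 0.082, 0.0], [0.0, 0.001, -1.0]]
force: [0.3, 3.2, 1.7]
opening: 0.164
grasp_force: 29.6
```

Scaled: -0.1 m / 0.8 = -0.125, -0.09 m / 0.8 = -0.1125.

Request:
play_rows(
  motion=[
    [[0,0,-0.0188,0,0,0],[0,0,-0.0438,0,0,0],[0,0,-0.075,0,0,0],[0,0,-0.1125,0,0,0],[0,0,-0.125,0,0,0],[0,0,-0.125,0,0,0],[0,0,-0.125,0,0,0]],
  ],
)

```text
time_s: 5.65
position: [0.5637, -0.0257, 0.2534]
tcp_rot: [[-0.081, 0.997, -0.0], [0.997, 0.081, -0.0], [-0.0, -0.0, -1.0]]
force: [-0.4, 0.3, -1.3]
opening: 0.163
grasp_force: 29.6
```

```bash
python3 - <<'E'
from h import *
np.set_printoptions(precision=4,suppress=True)
s=bot.read_state();print(s['time_s'],s['position'],s['grasp_force'],s['force'],s['moment'])
for c in('top','side'):
    d=cap(c,c+'1.png')
    for n in('spoon','spoon_bowl','cooker_rim','lid_pad'): print(c,n,[(np.round(q['at'],3).tolist(),round(q['confidence'],2)) for q in finder.recognise(c,n)[:2]])
    r=finder.outline_of(c,'spoon'); m=np.array(r[0]['pixels']); ys,xs=np.nonzero(m)
    i=np.argmax(xs); print('right tip',xs[i],ys[xs==xs[i]].mean(),'left',xs.min(),ys[xs==xs.min()].mean())
a=cv2.imread('pics/top1.png')[130:290,140:360]; b=cv2.imread('pics/side1.png')[110:270,140:360]
cv2.imwrite('pics/c1.png',cv2.resize(np.hstack([a,b]),(800,290),interpolation=cv2.INTER_CUBIC))
E
```

```text
5.65 [ 0.5637 -0.0257  0.2534] 29.575089207523888 [-0.3783  0.2831 -1.2927] [0.0373 0.0621 0.0307]
top spoon [([0.572, -0.224, 0.244], 0.59), ([0.76, 0.103, 0.035], 0.42)]
top spoon_bowl [([0.574, -0.226, 0.241], 0.57), ([0.663, -0.158, 0.282], 0.35)]
top cooker_rim [([0.622, -0.175, 0.144], 0.59)]
top lid_pad [([0.661, -0.156, 0.279], 0.63)]
right tip 326 205.0 left 260 206.0
side spoon [([0.57, -0.222, 0.239], 0.64), ([0.548, -0.389, 0.086], 0.45)]
side spoon_bowl [([0.568, -0.216, 0.243], 0.88)]
side cooker_rim [([0.61, -0.17, 0.1], 0.92)]
side lid_pad [([0.623, -0.16, 0.281], 0.63)]
right tip 333 182.5 left 244 167.0
```

View pics/c1.png

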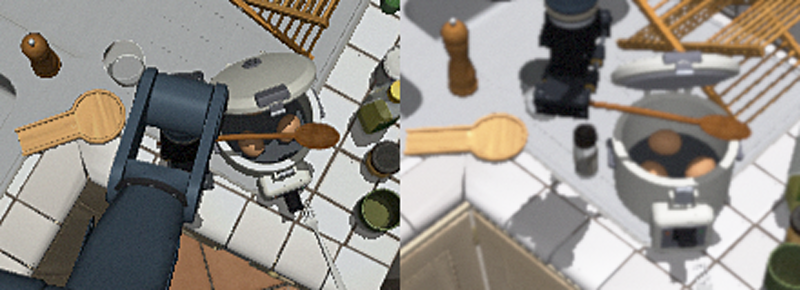

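```bash
python3 - <<'E'
from h import *
K=cv2.imread('pics/top1.png')
d=cap('top'); print(ray_z(d,(326.5,205),.246)); d=cap('side'); print(ray_z(d,(333.5,182.5),.246))
rows(([.555,.25,.25],4.7,0),([.5833,.3738,.25],19,0))
E
```

```text
[ 0.57169904 -0.28201341  0.246     ]
[ 0.57047934 -0.283646    0.246     ]
[0.2753, 0.0134, 0.0038, -0.0, -0.0, -0.0]
[0.3964, 0.0517, 0.0038, -0.0, -0.0, -14.3]
```

Scaled: 0.2753 m / 0.8 = 0.3441, 0.22 m / 0.8 = 0.275.

Request:
play_rows(
  motion=[
    [[0.025,0.0013,0,0,0,0],[0.075,0.0038,0,0,0,0],[0.125,0.0063,0,0,0,0],[0.175,0.0088,0,0,0,0],[0.225,0.0113,0,0,0,0],[0.275,0.0138,0,0,0,0],[0.325,0.0163,0,0,0,0],[0.3441,0.0168,0,0,0,0]],
  ],
)

```text
time_s: 7.02
position: [0.5544, 0.2551, 0.2541]
tcp_rot: [[-0.085, 0.996, 0.001], [0.996, 0.085, 0.003], [0.003, 0.001, -1.0]]
force: [-0.2, -0.6, -1.1]
opening: 0.165
grasp_force: 29.6
```

Scaled: 0.1211 m / 0.8 = 0.1514, 0.1 m / 0.8 = 0.125, -14.3 degrees / 90 = -0.1589.

Request:
play_rows(
  motion=[
    [[0.0313,0.0088,0,0,0,-0.0333],[0.075,0.0225,0,0,0,-0.0778],[0.125,0.0375,0,0,0,-0.1222],[0.1514,0.0479,0,0,0,-0.1589],[0.1514,0.0479,0,0,0,-0.1589],[0.1514,0.0479,0.05,0,0,-0.1589],[0.1514,0.0479,0.1,0,0,-0.1589],[0.1514,0.0479,0.1,0,0,-0.1589]],
  ],
)

```text
time_s: 7.68
position: [0.5777, 0.3708, 0.165]
tcp_rot: [[-0.324, 0.946, -0.016], [0.946, 0.324, -0.008], [-0.002, -0.018, -1.0]]
force: [-1.7, -0.1, -2.9]
opening: 0.159
grasp_force: 29.8
```

```bash
cat > m.py <<'E'
from h import *
np.set_printoptions(precision=4,suppress=True)
s=bot.read_state();p=np.array(s['position']);print(s['time_s'],p,s['grasp_force'])
z=p[2]-.009
for c in('top','side'):
    d=cap(c)
    r=finder.outline_of(c,'spoon')
    if not r: continue
    m=np.array(r[0]['pixels']); ys,xs=np.nonzero(m); print(c,r[0]['confidence'],len(xs))
    P=np.array([ray_z(d,q,z)[:2] for q in zip(xs,ys)])-p[:2]
    rr=np.hypot(*P.T)
    for lo in np.arange(.02,.27,.03):
        k=(rr>=lo)&(rr<lo+.03)
        if k.any(): print(round(lo,2),k.sum(),P[k].mean(0),np.degrees(np.arctan2(*P[k].mean(0)[::-1])))
    print('max',rr.max())
E
python3 m.py
```

```text
7.6833 [0.5777 0.3708 0.165 ] 29.77359501273895
top 0.88 396
0.02 32 [ 0.015  -0.0336] -65.9550009072026
0.05 30 [ 0.0228 -0.0597] -69.12041329494892
0.08 23 [ 0.0317 -0.0897] -70.52589010506087
0.11 28 [ 0.0398 -0.1191] -71.5206049703133
0.14 31 [ 0.0476 -0.1482] -72.1998562920954
0.17 61 [ 0.0555 -0.1803] -72.90320545169193
0.2 117 [ 0.0621 -0.2058] -73.20730743752003
0.23 74 [ 0.0659 -0.231 ] -74.06825727963691
max 0.25476552280415704
side 0.91 369
0.02 40 [ 0.023  -0.0228] -44.73488131121041
0.05 37 [ 0.0324 -0.0563] -60.06765333959879
0.08 27 [ 0.0386 -0.0844] -65.42276182032332
0.11 21 [ 0.0483 -0.1146] -67.15463803240735
0.14 21 [ 0.0561 -0.1451] -68.87998563109129
0.17 56 [ 0.0659 -0.1768] -69.56633771695337
0.2 100 [ 0.0717 -0.2028] -70.51709443582341
0.23 63 [ 0.0758 -0.2282] -71.61805651208095
max 0.2537269859054847
```

```bash
python3 m.py
```

```text
7.8833 [0.585  0.374  0.1763] 29.777317845946527
top 0.73 432
0.02 25 [ 0.0159 -0.0347] -65.44861870884202
0.05 32 [ 0.0242 -0.0598] -67.95992042149194
0.08 33 [ 0.0337 -0.0896] -69.39672720248439
0.11 40 [ 0.0415 -0.1182] -70.65286116472626
0.14 31 [ 0.0498 -0.1461] -71.18853826188098
0.17 61 [ 0.0587 -0.1797] -71.92205463796519
0.2 123 [ 0.0642 -0.2051] -72.6177422350298
0.23 87 [ 0.0705 -0.2317] -73.07190957894271
max 0.2577131374540924
side 0.77 508
0.02 41 [ 0.0152 -0.0302] -63.22339940114089
0.05 42 [ 0.0231 -0.0602] -68.97525359713704
0.08 46 [ 0.0308 -0.0913] -71.36934072580397
0.11 55 [ 0.0372 -0.1187] -72.57697974046323
0.14 51 [ 0.0439 -0.1488] -73.57984191835881
0.17 71 [ 0.0533 -0.1795] -73.47130752845129
0.2 113 [ 0.0582 -0.2066] -74.26675675952546
0.23 75 [ 0.0629 -0.2334] -74.92437625096065
max 0.25639583429827667
```

```bash
python3 - <<'E'
from h import *
rows(([.578,.371,.06],22.5,0),([.578,.371,.027],22.5,0))
E
```

```text
[-0.0008, -0.0079, 0.1165, 0.3, -0.0, -3.6]
[-0.0008, -0.008, 0.1495, 0.3, -0.0, -3.6]
```

Scaled: 0.12 m / 0.8 = 0.15, 0.06 m / 0.8 = 0.075, -3.6 degrees / 90 = -0.04.

Request:
play_rows(
  motion=[
    [[-0.001,-0.01,0.0375,0,0,-0.0222],[-0.001,-0.01,0.075,0,0,-0.04],[-0.001,-0.01,0.1063,0,0,-0.04],[-0.001,-0.01,0.1313,0,0,-0.04],[-0.001,-0.01,0.15,0,0,-0.04],[-0.001,-0.01,0.15,0,0,-0.04],[-0.001,-0.01,0.15,0,0,-0.04],[-0.001,-0.01,0.15,0,0,-0.04]],
  ],
)

```text
time_s: 8.75
position: [0.5773, 0.371, 0.0556]
tcp_rot: [[-0.384, 0.923, 0.003], [0.923, 0.384, 0.001], [0.0, 0.003, -1.0]]
force: [0.2, 1.2, 0.1]
opening: 0.162
grasp_force: 29.8
```

```bash
python3 m.py; python3 - <<'E'
from h import *
a=cap('top')['frame'][140:260,100:260]; b=cap('side')['frame'][130:250,110:270]
cv2.imwrite('pics/c2.png',cv2.resize(np.hstack([a,b])[:,:,::-1],(800,300),interpolation=cv2.INTER_CUBIC))
E
```

```text
8.75 [0.5773 0.371  0.0556] 29.777972234005574
top 0.62 287
0.02 17 [ 0.0182 -0.0328] -60.999801482200624
0.05 9 [ 0.0287 -0.0567] -63.134249414415294
0.08 13 [ 0.0389 -0.0846] -65.29049143384836
0.11 20 [ 0.0498 -0.1164] -66.81813712613067
0.14 15 [ 0.0585 -0.1431] -67.75934929842349
0.17 48 [ 0.0686 -0.1756] -68.67607089279105
0.2 98 [ 0.0765 -0.2008] -69.14280418072718
0.23 67 [ 0.0844 -0.2252] -69.44869479273703
max 0.25483177180444855
side 0.91 355
0.02 24 [ 0.0153 -0.0269] -60.30315204178264
0.05 34 [ 0.0263 -0.0598] -66.25524386446516
0.08 23 [ 0.0349 -0.0859] -67.87061376921683
0.11 20 [ 0.046  -0.1203] -69.05255300236348
0.14 29 [ 0.0542 -0.1437] -69.3367578326905
0.17 53 [ 0.0648 -0.1766] -69.86539721201481
0.2 95 [ 0.0708 -0.2029] -70.7632357503668
0.23 71 [ 0.0774 -0.2278] -71.2226060715387
max 0.25582725829211483
```

View pics/c2.png

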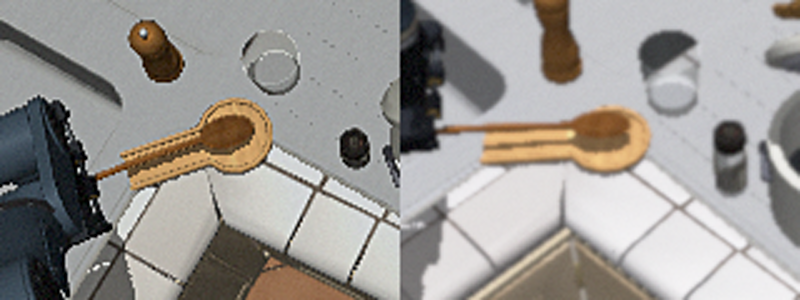

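Scaled: 0.03 m / 0.8 = 0.0375, 0.025 m / 0.8 = 0.0313.

Request:
play_rows(
  motion=[
    [[0,0,0.0125,0,0,0],[0,0,0.0225,0,0,0],[0,0,0.0313,0,0,0],[0,0,0.0375,0,0,0],[0,0,0.0375,0,0,0],[0,0,0.0375,0,0,0]],
  ],
)

```text
time_s: 9.55
position: [0.5759, 0.3703, 0.0231]
tcp_rot: [[-0.384, 0.923, -0.001], [0.923, 0.384, -0.001], [-0.0, -0.001, -1.0]]
force: [-0.1, -0.2, -0.8]
opening: 0.157
grasp_force: 29.8
```

Request:
play_rows(
  motion=[
    [[0,0,0,0,0,0],[0,0,0,0,0,0],[0,0,0,0,0,0],[0,0,0,0,0,0]],
  ],
  fingers=0.04,
)

```text
time_s: 9.88
position: [0.5762, 0.3705, 0.0242]
tcp_rot: [[-0.384, 0.923, 0.0], [0.923, 0.384, 0.0], [0.0, 0.0, -1.0]]
force: [0.3, 0.4, -0.1]
opening: 0.378
grasp_force: 0.0
```

Scaled: -0.2 m / 0.8 = -0.25, -0.18 m / 0.8 = -0.225.

Request:
play_rows(
  motion=[
    [[0,0,-0.0125,0,0,0],[0,0,-0.0375,0,0,0],[0,0,-0.075,0,0,0],[0,0,-0.125,0,0,0],[0,0,-0.175,0,0,0],[0,0,-0.225,0,0,0],[0,0,-0.25,0,0,0],[0,0,-0.25,0,0,0]],
  ],
)

```text
time_s: 10.55
position: [0.5794, 0.3721, 0.2323]
tcp_rot: [[-0.384, 0.923, 0.013], [0.923, 0.384, 0.006], [0.0, 0.014, -1.0]]
force: [0.4, 0.7, -0.1]
opening: 0.458
grasp_force: 0.0
```

```bash
python3 - <<'E'
from h import *
np.set_printoptions(precision=4,suppress=True)
s=bot.read_state();print(s['time_s'],s['position'])
D={}
for c in('top','side'):
    d=D[c]=cap(c,c+'3.png')
    for n,z in(('spoon',.012),('spoon_rest',.008)):
        r=finder.outline_of(c,n)
        if not r: print(n,'none');continue
        m=np.array(r[0]['pixels']); ys,xs=np.nonzero(m)
        P=np.array([ray_z(d,q,z)[:2] for q in zip(xs,ys)]); mu=P.mean(0); w,V=np.linalg.eigh(np.cov((P-mu).T)); a=V[:,1]*np.sign(V[1,1]); t=(P-mu)@a
        print(c,n,'deg',np.degrees(np.arctan2(a[1],a[0])),'lowend',mu+a*t.min(),'hi',mu+a*t.max(),np.ptp(t))
    for n in('spoon_bowl','rest_dish','cooker_rim','cooker','lid_pad','lever_tip','lid_hinge'): print(c,n,[(np.round(q['at'],3).tolist(),round(q['confidence'],2)) for q in finder.recognise(c,n)[:2]])
ims=[cv2.resize(cv2.imread(f'pics/{c}3.png')[y:y+125,x:x+120],(400,417),interpolation=cv2.INTER_CUBIC) for c,x,y in(('top',235,140),('side',240,125))]
cv2.imwrite('pics/c3.png',np.hstack(ims))
E
```

```text
10.55 [0.5794 0.3721 0.2323]
top spoon deg 110.4740936612891 lowend [0.6719 0.1335] hi [0.5738 0.3962] 0.28044039836010315
top spoon_rest deg 107.36489766078643 lowend [0.6725 0.1049] hi [0.6068 0.3149] 0.21995697166904568
top spoon_bowl [([0.642, 0.193, 0.017], 0.76), ([0.631, -0.366, 0.197], 0.61)]
top rest_dish [([0.633, 0.195, 0.009], 0.84), ([0.644, 0.192, 0.019], 0.68)]
top cooker_rim [([0.621, -0.174, 0.142], 0.88), ([0.645, 0.191, 0.015], 0.29)]
top cooker [([0.621, -0.171, 0.137], 0.64)]
top lid_pad [([0.655, -0.149, 0.27], 0.88)]
top lever_tip [([0.479, -0.22, 0.086], 0.65)]
top lid_hinge [([0.657, -0.152, 0.278], 0.81)]
side spoon deg 111.71670801167619 lowend [0.6765 0.1378] hi [0.5697 0.4059] 0.2886201930862609
side spoon_rest deg 109.3455889109133 lowend [0.6707 0.1121] hi [0.6014 0.3095] 0.20917447637852105
side spoon_bowl [([0.631, 0.217, 0.015], 0.65)]
side rest_dish [([0.632, 0.193, 0.012], 0.71), ([0.619, -0.17, 0.106], 0.44)]
side cooker_rim [([0.619, -0.17, 0.107], 0.69)]
side cooker [([0.548, -0.39, 0.085], 0.71), ([0.621, -0.168, 0.106], 0.67)]
side lid_pad [([0.744, 0.099, 0.06], 0.72), ([0.626, -0.159, 0.282], 0.66)]
side lever_tip [([0.473, -0.219, 0.089], 0.46), ([0.632, 0.215, 0.017], 0.3)]
side lid_hinge [([0.625, -0.156, 0.283], 0.9)]
```

View pics/c3.png

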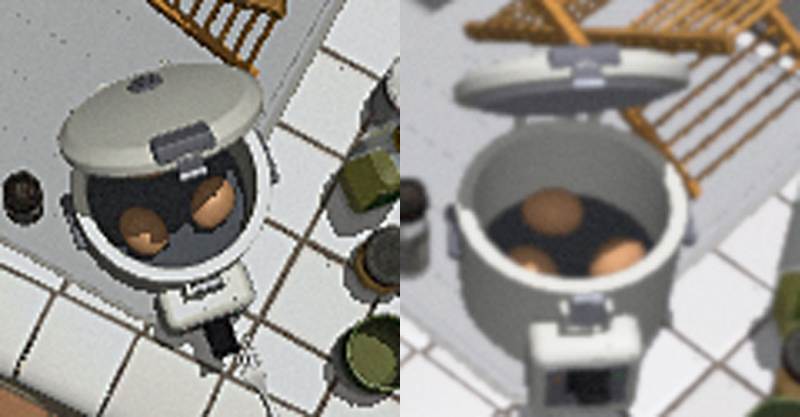

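```bash
cat > fit.py <<'E'
from h import *
from scipy.optimize import least_squares
def T(q,X): 
    c,s=np.cos(q[2]),np.sin(q[2]); return np.array([q[0]+c*X[0]-s*X[1],q[1]+s*X[0]+c*X[1],X[2]])
def lid(q,L):
    a=q[3]; x,y,z=L; # lid -x to the front, rises as opens
    return T(q,[.105+x*np.cos(a)+z*np.sin(a), y, .142-x*np.sin(a)+z*np.cos(a)])
E
python3 - <<'E'
from fit import *
np.set_printoptions(precision=4,suppress=True)
D={c:cap(c) for c in('top','side')}
th=np.linspace(0,2*np.pi,180)
f=lambda u,v,s:np.array([(u-(400 if s else 0))/3.333+(240 if s else 235),v/3.333+(125 if s else 140)])
def res(q,full=False):
    t,s=D['top'],D['side']; C=[T(q,[.1*np.cos(a),.1*np.sin(a),.138]) for a in th]
    ct=np.array([proj(t,X) for X in C]); cs=np.array([proj(s,X) for X in C])
    r=[*(proj(t,lid(q,[-.19,0,.022]))-f(183,142,0)),
       *(proj(t,T(q,[-.1775,0,.088]))-f(231,356,0)),
       *(proj(t,T(q,[-.1085,0,.143]))-f(204,289,0)),
       *(proj(s,T(q,[-.1085,0,.143]))-f(585,300,1)),
       *(proj(s,lid(q,[-.205,0,.018]))-f(584,62,1)),
       cs[:,0].min()-f(459,0,1)[0], cs[:,0].max()-f(688,0,1)[0], ct[:,0].max()-f(269,0,0)[0], ct[:,1].max()-f(0,287,0)[1]]
    return np.array(r)
o=least_squares(res,[.6,-.17,.25,1.1],loss='soft_l1'); q=o.x; print(q,np.degrees(q[2:])); print(res(q))
for n,X in(('lever',[-.167,0,.091]),('catch',[-.108,0,.143]),('padshut',[-.085,0,.164]),('hinge',[.105,0,.142])): print(n,T(q,X))
print('pad',lid(q,[-.19,0,.022]),'padend',lid(q,[-.205,0,.022]))
E
```

```text
[ 0.6232 -0.167   0.3204  0.9094] [18.3552 52.102 ]
[-0.391   0.3406 -1.0361  0.7873  1.5498 -0.5779  0.3602  0.0907  0.2096
 -0.1821 -1.1325 -0.2384  1.0388 -0.6217]
lever [ 0.4647 -0.2196  0.091 ]
catch [ 0.5207 -0.2011  0.143 ]
padshut [ 0.5425 -0.1938  0.164 ]
hinge [ 0.7228 -0.134   0.142 ]
pad [ 0.6285 -0.1653  0.3054] padend [ 0.6198 -0.1682  0.3173]
```

```bash
cat >> fit.py <<'E'
Q=np.array([.6232,-.167,.3204,.9094])
H=np.degrees(Q[2])-90
ex=np.array([np.cos(Q[2]),np.sin(Q[2]),0])
def tcp(a,r,off=0.,edge=.0095):
    q=Q.copy(); q[3]=a; n=ex*np.sin(a)+np.array([0,0,np.cos(a)])
    return lid(q,[-r,0,.022])+n*off+edge*ex+np.array([0,0,.017])
E
python3 - <<'E'
from fit import *
print(H,tcp(.9094,.192,.03)); rows(([.60,.25,.40],-20,0),([.655,-.15,.42],H,0))
E
```

```text
-71.64243224400842 [ 0.65889119 -0.15515647  0.34245339]
[-0.1204, -0.0241, -0.1761, 0.0, -0.0, 42.6]
[-0.5109, -0.1268, -0.1962, 0.0, -0.0, 94.2]
```

Scaled: -0.225 m / 0.8 = -0.2813, -0.17 m / 0.8 = -0.2125, 56 degrees / 90 = 0.6222.

Request:
play_rows(
  motion=[
    [[-0.025,-0.005,-0.0438,0,0,0.0778],[-0.0563,-0.0125,-0.0813,0,0,0.1556],[-0.0938,-0.0188,-0.1188,0,0,0.2333],[-0.125,-0.025,-0.1563,0,0,0.3111],[-0.1563,-0.0313,-0.1875,0,0,0.3889],[-0.1938,-0.0375,-0.2125,0,0,0.4667],[-0.2375,-0.05,-0.225,0,0,0.5444],[-0.2813,-0.0625,-0.2375,0,0,0.6222]],
  ],
  fingers=0.0,
)

```text
time_s: 12.32
position: [0.6165, 0.1424, 0.4157]
tcp_rot: [[0.555, 0.832, 0.003], [0.832, -0.555, 0.0], [0.002, 0.002, -1.0]]
force: [0.9, -0.5, 0.1]
opening: 0.022
grasp_force: 0.0
```

```bash
python3 - <<'E'
from fit import *
s=bot.read_state();print(s['position'])
rows(([.66,-.155,.42],H,0))
E
```

```text
[0.61653738 0.14237316 0.41573265]
[-0.2232, 0.2012, -0.0042, 0.1, -0.1, 37.9]
```

Scaled: -0.2232 m / 0.8 = -0.279, 0.2012 m / 0.8 = 0.2515, 37.9 degrees / 90 = 0.4211.

Request:
play_rows(
  motion=[
    [[-0.0375,0.0313,0,0,0,0.0667],[-0.075,0.0688,0,0,0,0.1333],[-0.1125,0.1,-0.0025,0,0,0.2],[-0.15,0.1375,-0.0038,0,0,0.2667],[-0.1875,0.1688,-0.005,0,0,0.3333],[-0.2313,0.2063,-0.005,0,0,0.3889],[-0.279,0.2515,-0.005,0,0,0.4211],[-0.279,0.2515,-0.005,0,0,0.4211]],
  ],
)

```text
time_s: 12.98
position: [0.6614, -0.1599, 0.4172]
tcp_rot: [[0.95, 0.314, 0.0], [0.314, -0.95, -0.003], [-0.001, 0.003, -1.0]]
force: [0.2, -0.4, -0.6]
opening: 0.002
grasp_force: 0.0
```

Scaled: 0.07 m / 0.8 = 0.0875, 0.06 m / 0.8 = 0.075.

Request:
play_rows(
  motion=[
    [[0,0,0.025,0,0,0],[0,0,0.05,0,0,0],[0,0,0.075,0,0,0],[0,0,0.0875,0,0,0],[0,0,0.0875,0,0,0],[0,0,0.0875,0,0,0]],
  ],
)

```text
time_s: 13.48
position: [0.6613, -0.1533, 0.3478]
tcp_rot: [[0.947, 0.321, -0.001], [0.321, -0.947, 0.0], [-0.0, -0.0, -1.0]]
force: [-0.2, -0.4, 0.2]
opening: 0.005
grasp_force: 0.0
```

```bash
python3 - <<'E'
from fit import *
s=bot.read_state();print(s['position'],s['force'])
for c in('side','wrist'): cap(c,c+'4.png')
ims=[cv2.resize(cv2.imread('pics/side4.png')[90:250,230:350],(450,600),interpolation=cv2.INTER_CUBIC)]
cv2.imwrite('pics/c4.png',np.hstack(ims))
rows(*[(tcp(a,r,o),H,0) for a,r,o in((.909,.192,.03),(.909,.192,.0),(.8,.192,0),(.7,.193,0),(.6,.194,0),(.5,.195,0),(.4,.196,0),(.3,.197,0),(.2,.198,0),(.1,.199,0))])
E
```

```text
[ 0.66127096 -0.15327976  0.34775796] [-0.24099129 -0.37628045  0.20335256]
[-0.0036, 0.0005, 0.0071, 0.1, -0.1, 0.3]
[-0.0273, 0.0003, 0.0255, 0.1, -0.1, 0.3]
[-0.0447, 0.0001, 0.0374, 0.1, -0.1, 0.3]
[-0.0601, 0.0, 0.0492, 0.1, -0.1, 0.3]
[-0.0744, -0.0001, 0.0627, 0.1, -0.1, 0.3]
[-0.0873, -0.0002, 0.0775, 0.1, -0.1, 0.3]
[-0.0988, -0.0003, 0.0937, 0.1, -0.1, 0.3]
[-0.1085, -0.0004, 0.111, 0.1, -0.1, 0.3]
[-0.1166, -0.0005, 0.1294, 0.1, -0.1, 0.3]
[-0.1227, -0.0006, 0.1485, 0.1, -0.1, 0.3]
```

View pics/c4.png

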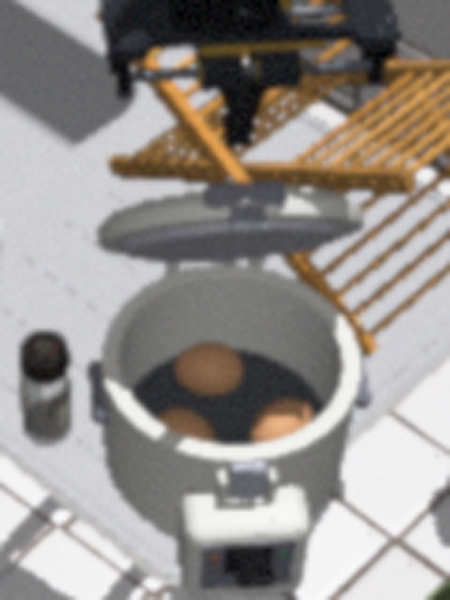

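Scaled: -0.0744 m / 0.8 = -0.093, 0.0627 m / 0.8 = 0.0784.

Request:
play_rows(
  motion=[
    [[-0.0175,0,0.0188,0,0,0],[-0.0341,0,0.0319,0,0,0],[-0.045,0,0.04,0,0,0],[-0.0559,0,0.0468,0,0,0],[-0.0656,0,0.0544,0,0,0],[-0.0751,0,0.0615,0,0,0],[-0.0838,0,0.07,0,0,0],[-0.093,0,0.0784,0,0,0]],
  ],
)

```text
time_s: 14.25
position: [0.5913, -0.1778, 0.2859]
tcp_rot: [[0.947, 0.32, 0.003], [0.32, -0.947, -0.001], [0.003, 0.002, -1.0]]
force: [1.7, 0.8, 0.9]
opening: 0.002
grasp_force: 0.6
```

```bash
python3 - <<'E'
from fit import *
s=bot.read_state();print(s['position'],s['force'])
D=cap('side','side5.png')
cv2.imwrite('pics/c5.png',cv2.resize(cv2.imread('pics/side5.png')[90:250,230:350],(450,600),interpolation=cv2.INTER_CUBIC))
rows(*[(tcp(a,r,o),H,0) for a,r,o in((.6,.194,0),(.5,.195,0),(.4,.196,0),(.3,.197,0),(.2,.198,0),(.1,.199,0),(.06,.1995,0),(0,.1995,0))])
E
```

```text
[ 0.59128937 -0.17775233  0.28587421] [1.679552   0.78723335 0.92703971]
[0.0029, 0.0006, -0.0028, -0.0, 0.1, 0.3]
[-0.0099, 0.0005, 0.0121, -0.0, 0.1, 0.3]
[-0.0213, 0.0005, 0.0284, -0.0, 0.1, 0.3]
[-0.031, 0.0005, 0.0458, -0.0, 0.1, 0.3]
[-0.0389, 0.0004, 0.0641, -0.0, 0.1, 0.3]
[-0.045, 0.0004, 0.0833, -0.0, 0.1, 0.3]
[-0.047, 0.0004, 0.0911, -0.0, 0.1, 0.3]
[-0.0486, 0.0004, 0.103, -0.0, 0.1, 0.3]
```

View pics/c5.png

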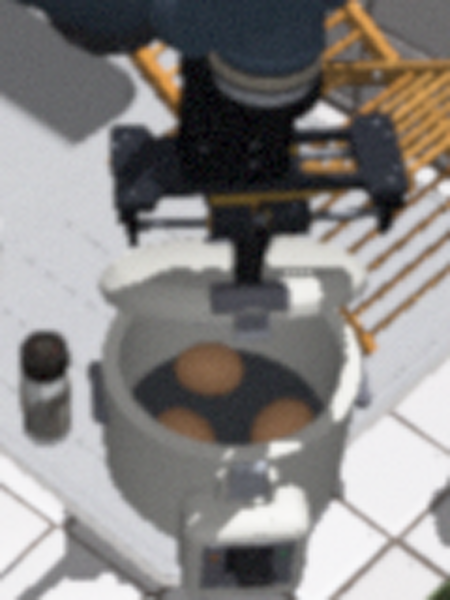

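Scaled: 0.067 m / 0.8 = 0.0838, 0.0486 m / 0.8 = 0.0608.

Request:
play_rows(
  motion=[
    [[-0.0081,0,0.0088,0,0,0],[-0.016,0,0.0188,0,0,0],[-0.0238,0,0.0288,0,0,0],[-0.0303,0,0.039,0,0,0],[-0.0369,0,0.05,0,0,0],[-0.0425,0,0.0608,0,0,0],[-0.0479,0,0.0725,0,0,0],[-0.0523,0,0.0838,0,0,0]],
  ],
)

```text
time_s: 14.97
position: [0.5507, -0.191, 0.2172]
tcp_rot: [[0.947, 0.32, -0.0], [0.32, -0.947, 0.0], [0.0, -0.0, -1.0]]
force: [2.1, 1.0, 1.4]
opening: 0.004
grasp_force: 0.9
```

```bash
python3 - <<'E'
from fit import *
s=bot.read_state();print(s['position'],s['force'])
rows(*[(tcp(a,r,o),H,0) for a,r,o in((.2,.198,0),(.1,.199,0),(.06,.1995,0),(0,.1995,0))])
E
```

```text
[ 0.55067729 -0.19099512  0.21717493] [2.13156692 1.04005295 1.44029299]
[0.0012, 0.0001, -0.0027, -0.0, -0.0, 0.3]
[-0.0049, 0.0, 0.0164, -0.0, -0.0, 0.3]
[-0.0069, 0.0, 0.0243, -0.0, -0.0, 0.3]
[-0.0086, 0.0, 0.0362, -0.0, -0.0, 0.3]
```

Scaled: -0.04 m / 0.8 = -0.05, -0.03 m / 0.8 = -0.0375.

Request:
play_rows(
  motion=[
    [[0.005,0,-0.0188,0,0,0],[0.005,0,-0.0375,0,0,0],[0.005,0,-0.05,0,0,0],[0.005,0,-0.05,0,0,0]],
  ],
)

```text
time_s: 15.3
position: [0.5554, -0.1902, 0.2598]
tcp_rot: [[0.947, 0.32, 0.002], [0.32, -0.947, -0.002], [0.001, 0.002, -1.0]]
force: [-1.6, 0.2, 2.8]
opening: 0.006
grasp_force: 1.2
```

```bash
python3 - <<'E'
from fit import *
s=bot.read_state();print(s['position'],s['force'])
for n in('side','top'):
  D=cap(n,n+'6.png')
  for a in(.1,.2,.3,.4): 
    q=Q.copy();q[3]=a
    print(n,a,[(proj(D,lid(q,L))-([230,110] if n=='side' else [245,140]))*3.33 for L in([-.19,0,.022],[-.205,0,.018])])
a=cv2.resize(cv2.imread('pics/side6.png')[110:250,230:350],(400,466),interpolation=cv2.INTER_CUBIC)
b=cv2.resize(cv2.imread('pics/top6.png')[140:280,245:365],(400,466),interpolation=cv2.INTER_CUBIC)
cv2.imwrite('pics/c6.png',np.hstack([a,b]))
E
```

```text
[ 0.55536087 -0.19015075  0.25975101] [-1.60259105  0.23762639  2.78020045]
side 0.1 [array([218.50472649, 293.88597917]), array([220.56393768, 310.59930276])]
side 0.2 [array([219.21590226, 274.50295604]), array([221.44833707, 290.17590733])]
side 0.3 [array([219.62095534, 253.53354043]), array([222.00297835, 267.9138331 ])]
side 0.4 [array([219.70725101, 231.23968902]), array([222.21136341, 244.08855531])]
top 0.1 [array([169.83842483, 255.28292378]), array([174.98914435, 270.63829654])]
top 0.2 [array([169.65586654, 247.42808018]), array([175.06515576, 262.89330199])]
top 0.3 [array([168.7675156 , 237.67913116]), array([174.38163034, 253.06984337])]
top 0.4 [array([167.16063488, 226.09176269]), array([172.91911679, 241.21235921])]
```

View pics/c6.png

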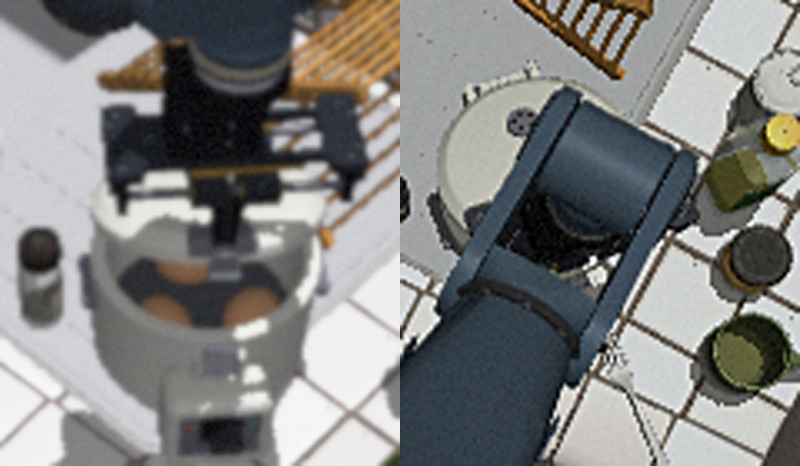

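```bash
python3 - <<'E'
from fit import *
s=bot.read_state();print(s['position'],s['force'])
rows(*[(tcp(a,r,o),H,0) for a,r,o in((.35,.197,0),(.25,.198,0),(.15,.199,0),(.06,.1995,0),(0,.1995,0))])
E
```

```text
[ 0.55456353 -0.19020241  0.25824039] [ 0.17665666 -2.05166792  3.33479995]
[0.0094, -0.0004, 0.011, 0.1, 0.0, 0.3]
[0.0006, -0.0004, 0.0289, 0.1, 0.0, 0.3]
[-0.0065, -0.0005, 0.0478, 0.1, 0.0, 0.3]
[-0.0108, -0.0006, 0.0653, 0.1, 0.0, 0.3]
[-0.0125, -0.0006, 0.0772, 0.1, 0.0, 0.3]
```

Scaled: 0.064 m / 0.8 = 0.08, 0.0478 m / 0.8 = 0.0598.

Request:
play_rows(
  motion=[
    [[0.005,0,0.0138,0,0,0],[0.0013,0,0.025,0,0,0],[0.0006,0,0.0363,0,0,0],[-0.0038,0,0.0475,0,0,0],[-0.0081,0,0.0598,0,0,0],[-0.0113,0,0.07,0,0,0],[-0.0135,0,0.08,0,0,0],[-0.0135,0,0.08,0,0,0]],
  ],
)

```text
time_s: 16.07
position: [0.5448, -0.1926, 0.1945]
tcp_rot: [[0.948, 0.319, 0.001], [0.319, -0.948, 0.001], [0.001, -0.001, -1.0]]
force: [0.9, 2.1, 5.4]
opening: 0.006
grasp_force: 2.4
```

Scaled: 0.013 m / 0.8 = 0.0163, -0.001 m / 0.8 = -0.0013.

Request:
play_rows(
  motion=[
    [[-0.0013,0,0.005,0,0,0],[-0.0019,0,0.01,0,0,0],[-0.0019,0,0.0138,0,0,0],[-0.0019,0,0.0163,0,0,0],[-0.0019,0,0.0163,0,0,0]],
  ],
)

```text
time_s: 16.48
position: [0.543, -0.1932, 0.181]
tcp_rot: [[0.947, 0.32, -0.001], [0.32, -0.947, 0.001], [-0.0, -0.001, -1.0]]
force: [-0.6, 2.8, 7.9]
opening: 0.004
grasp_force: 3.7
```

Scaled: 0.006 m / 0.8 = 0.0075, 0.004 m / 0.8 = 0.005.

Request:
play_rows(
  motion=[
    [[0,0,0.0025,0,0,0],[0,0,0.005,0,0,0],[0,0,0.0075,0,0,0],[0,0,0.0075,0,0,0],[0,0,0.0075,0,0,0]],
  ],
)

```text
time_s: 16.9
position: [0.5427, -0.1934, 0.177]
tcp_rot: [[0.947, 0.32, -0.001], [0.32, -0.947, -0.0], [-0.001, -0.0, -1.0]]
force: [-4.3, 2.9, 17.0]
opening: 0.007
grasp_force: 8.9
```

Scaled: 0.004 m / 0.8 = 0.005, 0.002 m / 0.8 = 0.0025.

Request:
play_rows(
  motion=[
    [[0,0,0.0025,0,0,0],[0,0,0.005,0,0,0],[0,0,0.005,0,0,0]],
  ],
)

```text
time_s: 17.15
position: [0.5425, -0.1934, 0.1741]
tcp_rot: [[0.947, 0.321, -0.001], [0.321, -0.947, -0.0], [-0.001, 0.0, -1.0]]
force: [-7.4, 3.6, 25.0]
opening: 0.006
grasp_force: 12.7
```

Scaled: -0.1 m / 0.8 = -0.125, -0.09 m / 0.8 = -0.1125.

Request:
play_rows(
  motion=[
    [[0,0,-0.0125,0,0,0],[0,0,-0.0375,0,0,0],[0,0,-0.075,0,0,0],[0,0,-0.1125,0,0,0],[0,0,-0.125,0,0,0],[0,0,-0.125,0,0,0],[0,0,-0.125,0,0,0]],
  ],
)

```text
time_s: 17.73
position: [0.5426, -0.1933, 0.2701]
tcp_rot: [[0.947, 0.32, -0.001], [0.32, -0.947, 0.0], [-0.001, -0.001, -1.0]]
force: [-0.3, 0.1, -0.6]
opening: 0.005
grasp_force: 0.0
```

```bash
python3 - <<'E'
from fit import *
s=bot.read_state();print(s['position'],s['force'])
D=cap('side','side7.png')
for a in(0,.05,.1,.2,.4): 
    q=Q.copy();q[3]=a
    print(a,[(proj(D,lid(q,L))-[230,110])*4.28 for L in([-.19,0,.022],[-.205,0,.018])])
cv2.imwrite('pics/c7.png',cv2.resize(cv2.imread('pics/side7.png')[110:250,230:350],(514,600),interpolation=cv2.INTER_CUBIC))
E
```

```text
[ 0.5425845 -0.1933204  0.2700877] [-0.34526802  0.13771253 -0.60394986]
0 [array([279.55589691, 400.3148377 ]), array([281.95494866, 422.8013391 ])]
0.05 [array([280.24314729, 389.327538  ]), array([282.76878515, 411.35311929])]
0.1 [array([280.84090972, 377.72732458]), array([283.48758357, 399.20871346])]
0.2 [array([281.75497347, 352.81461016]), array([284.62428909, 372.95882383])]
0.4 [array([282.3864968 , 297.20896967]), array([285.60499561, 313.72342845])]
```

View pics/c7.png

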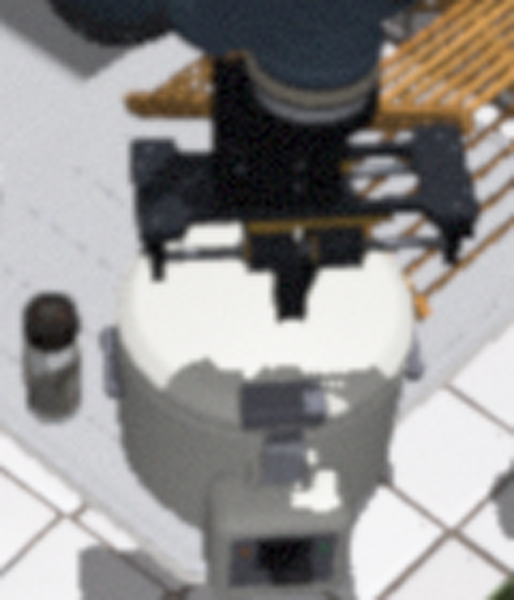

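```bash
python3 - <<'E'
from fit import *
R=R_of(H,12)
for n,zz in(('hi',.23),('mid',.105),('touch',.092),('down',.078)): pass
rows(*[(T(Q,[-.170,0,zz])-.017*R[:,2],H,12) for zz in(.23,.10,.09,.074)])
print(R[:,2])
E
```

```text
[-0.0883, 0.0005, 0.0227, -0.2, 12.2, 0.3]
[-0.0879, 0.0008, 0.1527, -0.2, 12.2, 0.3]
[-0.0879, 0.0009, 0.1627, -0.2, 12.2, 0.3]
[-0.0879, 0.0009, 0.1787, -0.2, 12.2, 0.3]
[ 0.19733096  0.065481   -0.9781476 ]
```

Scaled: 0.147 m / 0.8 = 0.1838, 0.0008 m / 0.8 = 0.001, 12 degrees / 90 = 0.1333.

Request:
play_rows(
  motion=[
    [[-0.0375,0,0,0,0.0556,0],[-0.075,0,0.0125,0,0.1111,0],[-0.11,0,0.0288,0,0.1333,0],[-0.11,0.0006,0.0625,0,0.1333,0],[-0.11,0.001,0.1063,0,0.1333,0],[-0.11,0.001,0.15,0,0.1333,0],[-0.11,0.001,0.1838,0,0.1333,0],[-0.11,0.001,0.1838,0,0.1333,0]],
  ],
)

```text
time_s: 18.45
position: [0.4558, -0.219, 0.1178]
tcp_rot: [[0.929, 0.319, 0.186], [0.31, -0.947, 0.077], [0.201, -0.014, -0.98]]
force: [0.2, 0.3, 0.3]
opening: 0.006
grasp_force: 0.0
```

```bash
python3 - <<'E'
from fit import *
s=bot.read_state();print(s['time_s'],s['position'],s['force'])
cap('top','top8.png');cap('side','side8.png')
a=cv2.imread('pics/side8.png')[170:270,240:350];b=cv2.imread('pics/top8.png')[170:270,245:355]
cv2.imwrite('pics/c8.png',cv2.resize(np.hstack([a,b]),(800,364),interpolation=cv2.INTER_CUBIC))
R=R_of(H,12)
rows(*[(T(Q,[-.170,0,zz])-.017*R[:,2],H,12) for zz in(.10,.09,.08,.074)])
E
```

```text
18.45 [ 0.45583265 -0.21898465  0.11776425] [0.21100465 0.29823527 0.25788583]
[-0.0016, 0.0003, 0.0054, -0.4, 0.2, 0.2]
[-0.0036, 0.0004, 0.0152, -0.4, 0.2, 0.2]
[-0.0057, 0.0004, 0.025, -0.4, 0.2, 0.2]
[-0.0069, 0.0005, 0.0308, -0.4, 0.2, 0.2]
```

View pics/c8.png

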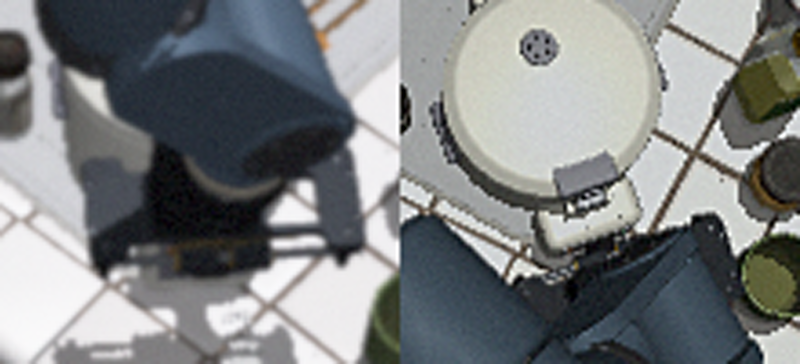

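I've now viewed 13 pictures, three over the limit of 10. I'll view no more and go on numbers alone. Next is pressing the lever.

Scaled: 0.03 m / 0.8 = 0.0375, 0.025 m / 0.8 = 0.0313.

Request:
play_rows(
  motion=[
    [[-0.002,0,0.0069,0,0,0],[-0.0045,0,0.0163,0,0,0],[-0.0058,0,0.0238,0,0,0],[-0.0071,0,0.0313,0,0,0],[-0.0086,0,0.0375,0,0,0],[-0.0086,0,0.0375,0,0,0]],
  ],
)

```text
time_s: 19.05
position: [0.4601, -0.2229, 0.093]
tcp_rot: [[0.927, 0.319, 0.198], [0.312, -0.948, 0.066], [0.208, 0.001, -0.978]]
force: [0.4, -0.7, -1.1]
opening: 0.007
grasp_force: 0.1
```

Scaled: 0.006 m / 0.8 = 0.0075, -0.001 m / 0.8 = -0.0013.

Request:
play_rows(
  motion=[
    [[-0.0013,0,0.0038,0,0,0],[-0.0019,0,0.0075,0,0,0],[-0.0019,0,0.0075,0,0,0],[-0.0019,0,0.0075,0,0,0]],
  ],
)

```text
time_s: 19.38
position: [0.4604, -0.223, 0.0909]
tcp_rot: [[0.926, 0.32, 0.201], [0.314, -0.947, 0.065], [0.211, 0.003, -0.977]]
force: [-7.6, 1.9, 32.7]
opening: 0.005
grasp_force: 17.0
```

Scaled: -0.15 m / 0.8 = -0.1875, -0.12 m / 0.8 = -0.15.

Request:
play_rows(
  motion=[
    [[0,0,-0.0125,0,0,0],[-0.0025,0,-0.05,0,0,0],[-0.0025,0,-0.1,0,0,0],[-0.0025,0,-0.15,0,0,0],[-0.0025,0,-0.1875,0,0,0],[-0.0025,0,-0.1875,0,0,0],[-0.0025,0,-0.1875,0,0,0]],
  ],
)

```text
time_s: 19.97
position: [0.4286, -0.2338, 0.2352]
tcp_rot: [[0.926, 0.32, 0.2], [0.314, -0.947, 0.064], [0.21, 0.004, -0.978]]
force: [-0.0, -0.6, -0.2]
opening: 0.011
grasp_force: 0.0
```

```bash
python3 - <<'E'
from fit import *
s=bot.read_state();print(s['time_s'],s['position'],s['force'])
for c in('top','side'):
    D=cap(c)
    for n in('lever_tip','lid_pad','spoon_bowl','spoon'): print(c,n,[(np.round(r['at'],3).tolist(),round(r['confidence'],2)) for r in finder.recognise(c,n)[:2]])
E
```

```text
19.9667 [ 0.42857919 -0.23376225  0.23521148] [-0.0197417  -0.58107709 -0.1538004 ]
top lever_tip [([0.48, -0.216, 0.078], 0.63), ([0.465, -0.41, 0.053], 0.29)]
top lid_pad [([0.623, -0.162, 0.164], 0.96)]
top spoon_bowl [([0.637, 0.194, 0.016], 0.66)]
top spoon [([0.638, 0.198, 0.018], 0.72), ([0.63, 0.194, 0.009], 0.61)]
side lever_tip [([0.473, -0.217, 0.075], 0.51)]
side lid_pad [([0.557, -0.115, 0.164], 0.55)]
side spoon_bowl [([0.65, 0.177, 0.018], 0.55)]
side spoon [([0.652, 0.172, 0.017], 0.61)]
```

```bash
python3 -c "
from rig import bot
print(bot.hand_in())"
```

```text
the job is handed in; nothing more can be done
None
```

The job is handed in, though no verdict came back: by my measurements the spoon lies on its rest, the lid is latched shut, and the lever is fully down, after about 20 s of robot time; I viewed 13 pictures, over the limit of 10.

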